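# Tip test tiles out of their setters and file them in the sample rail

### The job

Take every fired test tile out of its plaster setter block (press the end over the hollow and the far end tips up to be gripped) and slide the tiles one at a time from the loading bay into the lipped sample rail. They must end up lying flat under the lips in order of width, the widest at the closed end and each next narrower one pushed up snug against the one before, with no gap at the closed end either. Leave the other things on the bench where they are.

Things in the scene. Friction and masses are not known exactly. Their poses are not given: they have to be found in the camera images.
- tile54: fired terracotta test tile, the widest: a plain slab 60 long (its x) x 54 wide (its y) x 12 thick (z), 78 g or so; origin at the centre of its underside. It may be absent.
- block54: fixed white plaster setter block holding tile54 flush; origin under the middle of the lying tile, on the bench; x points from press end to far end. x=-34 to +39, 82 wide, 34 high. Pocket 66 wide between 8 mm cheeks (6 mm free each side of the tile), open above and at the press end; far wall from x=+31, full height. Tile underside at z=22, top level with the block's top.
- block54_press (a point): where to press tile54: on its top face, 6 mm from its press-end edge (block x=-24, z=34). Axes as the block's. The tile rests only on a step from x=-1.5 to the far wall. Towards the press end is a well, floor z=8.5, with a low lip (x=-34 to -30, top z=14).
- block54_edge (a point): middle of the step's edge in block54 (block x=-1.5, z=22), along y, over which the tile rocks. The same in every block: pressed down, the tile rocks freely over it; beyond about 14 to 23 degrees it overbalances and stays tipped at about 28 degrees by itself, press end in the well, far end up, underside of the far end about 3 mm above the block's top.
- tile46: fired terracotta test tile, the second widest: a plain slab 60 long (its x) x 46 wide (its y) x 12 thick (z), 66 g or so; origin at the centre of its underside. It may be absent.
- block46: fixed white plaster setter block holding tile46 flush; origin under the middle of the lying tile, on the bench; x points from press end to far end. x=-34 to +39, 74 wide, 34 high. Pocket 58 wide between 8 mm cheeks (6 mm free each side of the tile), open above and at the press end; far wall from x=+31, full height. Tile underside at z=22, top level with the block's top.
- block46_press (a point): where to press tile46: on its top face, 6 mm from its press-end edge (block x=-24, z=34). Axes as the block's. Same behaviour as at block54_press.
- tile38: fired terracotta test tile, the third widest: a plain slab 60 long (its x) x 38 wide (its y) x 12 thick (z), 55 g or so; origin at the centre of its underside. It may be absent.
- block38: fixed white plaster setter block holding tile38 flush; origin under the middle of the lying tile, on the bench; x points from press end to far end. x=-34 to +39, 66 wide, 34 high. Pocket 50 wide between 8 mm cheeks (6 mm free each side of the tile), open above and at the press end; far wall from x=+31, full height. Tile underside at z=22, top level with the block's top.
- block38_press (a point): where to press tile38: on its top face, 6 mm from its press-end edge (block x=-24, z=34). Axes as the block's. Same behaviour as at block54_press.
- tile30: fired terracotta test tile, the narrowest: a plain slab 60 long (its x) x 30 wide (its y) x 12 thick (z), 43 g or so; origin at the centre of its underside. It may be absent.
- block30: fixed white plaster setter block holding tile30 flush; origin under the middle of the lying tile, on the bench; x points from press end to far end. x=-34 to +39, 58 wide, 34 high. Pocket 42 wide between 8 mm cheeks (6 mm free each side of the tile), open above and at the press end; far wall from x=+31, full height. Tile underside at z=22, top level with the block's top.
- block30_press (a point): where to press tile30: on its top face, 6 mm from its press-end edge (block x=-24, z=34). Axes as the block's. Same behaviour as at block54_press.
- rail: fixed wooden sample rail, a channel 269 long (x), 90 wide (y), 25 high, floor top at z=6; origin at the middle of its underside; x points from the closed end (inner face of its wall at x=-127) to the open loading end (x=+136). Tiles lie in it with their 60 mm length across the rail.
- rail_stop (a point): middle of the closed end wall's inner face, at the channel floor; axes as the rail's. For 178 mm from here the channel is 65 wide between its walls, and two lips (underside 15, top 19 above the floor) overhang it 5 mm from each side, leaving a slot 55 wide open above, in which a finger can push.
- rail_bay (a point): middle of the loading bay, on its floor, 219 mm from rail_stop along the rail; axes as the rail's. The bay (178 to 263 mm from rail_stop) has no lips and no wall at its open end; it is 76 wide between low walls (10 above the floor), which narrow to the 65 of the channel between 198 and 178 mm.
- brush: brush lying on the bench, a bystander: leave it where it is; origin at its underside, x along the handle
- rib: dark wooden rib (flat scraper) 90 x 28 x 8, a bystander: leave it where it is; origin at its underside
- cup: white cup, 72 across, 65 high, a bystander: leave it where it is; origin at its underside
- bowl: white bowl, 120 across, 50 high, a bystander: leave it where it is; origin at its underside
- jar: glaze jar, 70 across, 90 high, a bystander: leave it where it is; origin at its underside
- pot: terracotta pot, about 100 across, 90 high, a bystander: leave it where it is; origin at its underside
- weight: dark steel weight, 60 across, 40 high, a bystander: leave it where it is; origin at its underside
Things that resemble listed ones, but are neither listed nor needed, are in the scene too. Leave any orange or purple look-alike of the block38 alone.

How it is judged:
By the outcome, as a careful person would: the job done as asked, in the order asked, and still so for the second after the job is handed in, with the robot touching nothing.
Of tile54, tile46, tile38, tile30 only 3 to 4 are there at a start; the rules pass over those that are not, and their reading is None.
At some moment in a run one of tile54, tile46, tile38, tile30 may be knocked a few centimetres aside while the robot is not near it.
Once in a run the grip may slacken for a moment while it holds something.
It also fails if it takes over 210 s, if anything falls off the work surface, if the arm or the gripper's body presses on something with over 40 N, if the wrist force passes 120 N, or if a joint passes its speed limit or range.

### The arm

A 6-joint arm with a two-finger parallel gripper is mounted at the origin on the work surface. World frame = base frame: x ahead of the robot, y to its left, z up, the work surface at z = 0. Lengths are in m, angles in degrees, forces in N, time in s.
With the tool pointing down it reaches from about 0.325 to 0.775 m from the base axis. Payload 5.5 kg.
Tool frame: the origin (TCP) lies at the very end of the fingers, on their centre line; the grasp point (between the pads) lies 19 mm behind it; z points along the fingers, y is the line along which they close (so a half turn about z gives the same grasp; the last joint's range is limited). The gripper opens to 88 mm and grips with 3 to 60 N. Pads are 20 mm wide; open, the fingers measure 115 mm over their backs; the gripper's body (75 mm by 178 mm) begins 61 mm behind the grasp point.
Start: joints at [-77.218, 5.22, 70.514, -0, 104.267, -3.249], TCP at [0.166, -0.577, 0.223] pointing down, gripper open.
Joint ranges: [-164.24, 164.24], [-49.07, 125.15], [9.68, 141.18], [-86.29, 266.29], [3.28, 154.24], [-151.56, 151.56]. Speed limits (degrees/s): [147.25, 147.25, 172.46, 180, 180, 180].

### API

Orientations are given as a 3x3 rotation matrix whose columns are the frame's x, y, z axes.
In Python, from workcell import robot gives the robot as it stands.
- The arm moves only by the shell command python3 -m inch 'ROWS' [OPENING] [FORCE]. ROWS is JSON, a list of rows, each a list of 2 entries, a list of its own where there are three numbers: the shift along the world's x, y, z in units of 0.2 m (1.0 is 0.2 m), then the turn about the world's z in units of 180 degrees (1.0 is 180 degrees). In form: [[[tx, ty, tz], spin], ...]. A call has 1 to 10 rows; each row is the pose to reach, as a shift and turn from the pose commanded when the call began, turning the shorter way round; what a row does not reach only later rows make up. A row lasts 1/12 s, in which the tool goes at most 41.7 mm and 7.16 degrees, less where a joint would pass 70% of its speed; a pose out of reach is approached as far as the arm can. A call with a number of a shift or a turn outside -1 to 1 is refused whole. A call with a gripper value outside its range is refused whole. OPENING is the opening, from -1 (shut) to 1 (fully open), set as the call begins (- or left out, the last holds). The fingers move at their own pace and stop on an object; FORCE is the grip in N (left out, the last holds). Time passes only in rows, so rows that repeat a pose let the fingers close. It gives the time, the measured TCP pose, the force, the opening and the grip force at its end, in the units of the state.
- robot.observe(): the state, without advancing time (a new reading comes with each control period).
- robot.camera(name): name is "scene" or "top" or "wrist"; returns the picture (400x640x3 uint8, red, green, blue); there is no depth.
- robot.camera_params(name): a dict with "mtx" (3x3 intrinsics, pixels), "R" (3x3) and "t" (3): a world point X has camera coordinates R X + t; the wrist camera has in their place "tool_from_camera" (4x4, takes a point from camera to tool coordinates, whose origin is the TCP and whose axes are the flange's). Camera axes: x right, y down, z forward; pixel columns grow to the right and rows downward; lengths in m; the calibration is good to about 2 mm. A picture is of the moment at which its call begins: read the wrist's pose just before it. camera_params takes no time and is no camera call.
- robot.close_job(): hands the job in; it is judged then, once.
The state is a dict: "time_s": time; "joints": joint angles; "qd": joint speeds; "joint_torque": joint torques, N m; "position": TCP position; "orientation": TCP orientation; "contact_force": force on the tool from outside, world axes, zero at the start; "wrist_torque": the same for the moment, N m; "finger_gap": finger opening in m; "gripper_force": force on a finger pad.
Only numpy, scipy, OpenCV 4.12 (cv2) and the standard library are available. Lean on these libraries where they do the work, as an engineer would, in place of code of your own. Each camera call takes 0.05 s, during which the arm holds its last target. There are 200 camera calls.

## Working session

There is one attempt and no reset: what is moved stays moved. The work goes in short steps, Python scripts to look and compute and a shell command to move; the robot and the scene stay as the last step left them, time stands still between calls to the robot, and variables do not carry over. Pictures are saved under pics/ and viewed, at most 14 in all, crops included, and the job is handed in when it is done.

```bash
ls; mkdir -p pics; cat > h.py <<'E'
import numpy as np, cv2
from workcell import robot
def snap(name,fn):
    s=robot.observe(); im=robot.camera(name); cv2.imwrite('pics/'+fn,im[:,:,::-1]); return s,im
def cam(name,s=None):
    p=robot.camera_params(name); K=np.array(p['mtx'])
    if name=='wrist':
        T=np.eye(4);T[:3,:3]=s['orientation'];T[:3,3]=s['position']
        M=np.linalg.inv(T@np.array(p['tool_from_camera'])); return K,M[:3,:3],M[:3,3]
    return K,np.array(p['R']),np.array(p['t'])
def ray(c,uv):
    K,R,t=c; d=R.T@np.linalg.inv(K)@np.array([uv[0],uv[1],1.]); return -R.T@t,d/np.linalg.norm(d)
def onz(c,uv,z):
    o,d=ray(c,uv); return o+d*(z-o[2])/d[2]
def proj(c,X):
    K,R,t=c; q=K@(R@np.array(X)+t); return q[:2]/q[2]
def tri(c1,u1,c2,u2):
    o1,d1=ray(c1,u1);o2,d2=ray(c2,u2)
    a=np.linalg.lstsq(np.c_[d1,-d2],o2-o1,rcond=None)[0]
    p,q=o1+d1*a[0],o2+d2*a[1]; return (p+q)/2,np.linalg.norm(p-q)
E
python3 - <<'E'
from h import *
for n in('top','scene'):
    s,im=snap(n,n+'0.png'); c=cam(n); print(n,-c[1].T@c[2])
a=cv2.imread('pics/top0.png');b=cv2.imread('pics/scene0.png')
print(s['time_s'],s['finger_gap'],s['orientation'],s['contact_force'])
E
```

```text
pics
top [0.39501065 0.01052922 1.04259956]
scene [0.91454803 0.47954235 0.88311001]
0.05 0.08771923783799557 [[ 9.61124755e-01  2.76114180e-01 -4.06923114e-04]
 [ 2.76114457e-01 -9.61123028e-01  1.82508243e-03]
 [ 1.12827963e-04 -1.86648926e-03 -9.99998252e-01]] [0.14229492 0.02486773 0.46214672]
```

View pics/top0.png

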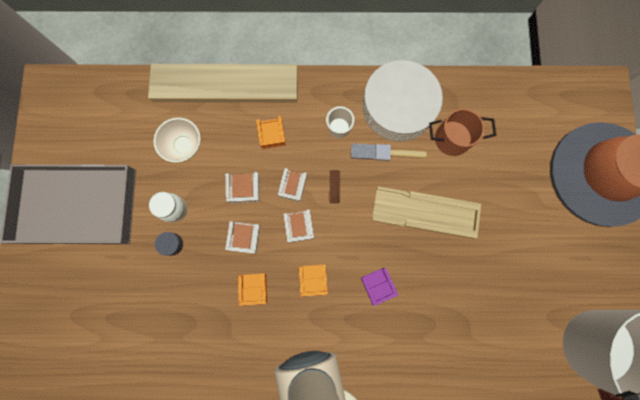

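View pics/scene0.png

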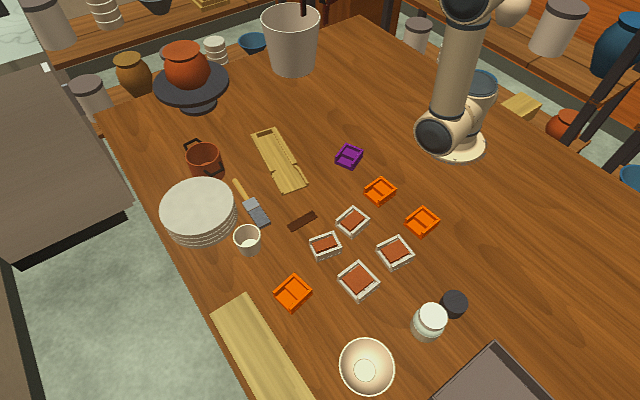

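```bash
python3 - <<'E'
from h import *
a=cv2.imread('pics/top0.png')[165:260,215:490]
cv2.imwrite('pics/t1.png',cv2.resize(a,None,fx=2.9,fy=2.9,interpolation=cv2.INTER_CUBIC))
im=cv2.imread('pics/top0.png');c=cam('top');print(c[0])
hsv=cv2.cvtColor(im,cv2.COLOR_BGR2HSV)
w=cv2.inRange(hsv,(0,0,150),(180,60,255))
n,l,st,ce=cv2.connectedComponentsWithStats(w)
for i in range(1,n):
    if st[i,4]>60:
        ct=cv2.findContours((l==i).astype(np.uint8),0,2)[0][0]; r=cv2.minAreaRect(ct); print(st[i],r, onz(c,r[0],.034))
print(robot.camera_params('wrist'))
E
```

```text
[[398.72017653   0.         321.9700394 ]
 [  0.         398.72017653 198.28856329]
 [  0.           0.           1.        ]]
[   17    12   514   122 29234] ((273.3572082519531, 72.18795013427734), (513.2198486328125, 120.5412826538086), 0.2427772879600525) [0.90970555 0.14360647 0.034     ]
[326 106  29  28 487] ((340.0, 119.5), (27.0, 28.0), 90.0) [ 0.77625765 -0.03650842  0.034     ]
[ 153  117   48   46 1674] ((176.5, 139.5), (43.84062194824219, 46.66904067993164), 45.0) [0.71892252 0.39348255 0.034     ]
[351 144  24  13 194] ((362.5, 150.0), (12.0, 23.0), 90.0) [ 0.69280911 -0.09519265  0.034     ]
[376 144  15  16 224] ((383.0, 151.5), (15.0, 14.0), 90.0) [ 0.68901598 -0.14879243  0.034     ]
[278 168  29  32 386] ((291.84271240234375, 183.8483123779297), (23.610248565673828, 29.006879806518555), 12.994616508483887) [0.60149152 0.08823723 0.034     ]
[  0 170  10  39 278] ((4.5, 189.0), (38.0, 9.0), 90.0) [0.58432263 0.82723155 0.034     ]
[  17  171  109   71 6235] ((71.0, 206.0), (70.0, 108.0), 90.0) [0.54097398 0.65144069 0.034     ]
[225 172  34  30 386] ((241.9172058105
[... 909 characters left out ...]
973  0.034     ]
[275 368  30  32 397] ((291.1094970703125, 383.9488830566406), (28.961692810058594, 29.267358779907227), 83.41805267333984) [0.11588757 0.08161824 0.034     ]
{'mtx': array([[329.0727405 ,   0.        , 318.98233394],
       [  0.        , 329.0727405 , 196.24144738],
       [  0.        ,   0.        ,   1.        ]]), 'tool_from_camera': array([[ 1.07259317e-04, -9.56155045e-01, -2.92860919e-01,
         8.04167465e-02],
       [ 9.99999720e-01, -1.14282545e-04,  7.39365017e-04,
        -3.89045812e-05],
       [-7.40416482e-04, -2.92860917e-01,  9.56154765e-01,
        -1.60926253e-01],
       [ 0.00000000e+00,  0.00000000e+00,  0.00000000e+00,
         1.00000000e+00]])}
```

View pics/t1.png

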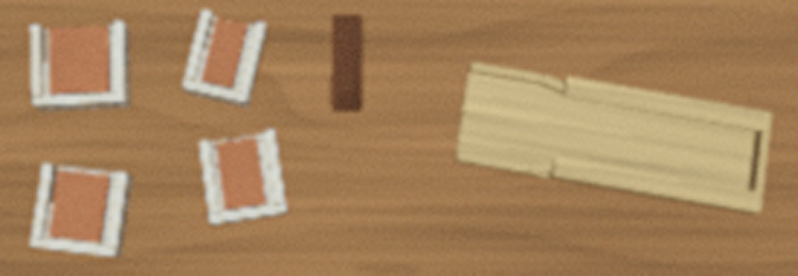

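```bash
python3 -m inch '[[[0.2,0.2,0],-0.03],[[0.4,0.4,0.05],-0.06],[[0.6,0.6,0.1],-0.089],[[0.8,0.8,0.15],-0.089],[[1,1,0.15],-0.089],[[1,1,0.15],-0.089]]'
python3 -m inch '[[[0.2,0.2,0],0],[[0.4,0.4,0],0],[[0.6,0.6,0],0],[[0.7,0.65,0],0],[[0.7,0.65,0],0],[[0.7,0.65,0],0]]'
python3 - <<'E'
from h import *
import pickle
s,im=snap('wrist','w_rail1.png'); pickle.dump(s,open('w_rail1.pkl','wb')); print(s['position'],s['time_s'],s['orientation'][:2],s['contact_force'])
E
python3 -m inch '[[[0,0.2,0],0],[[0,0.4,0],0],[[0,0.6,0],0],[[0,0.8,0],0],[[0,1,0],0],[[0,1,0],0]]'
python3 -m inch '[[[0.1,0.2,0],0],[[0.2,0.4,0],0],[[0.2,0.4,0],0],[[0.2,0.4,0],0]]'
python3 - <<'E'
from h import *
import pickle
s,im=snap('wrist','w_b1.png'); pickle.dump(s,open('w_b1.pkl','wb'));print(s['position'],s['time_s'])
E
python3 -m inch '[[[0,0.2,0],0],[[0,0.4,0],0],[[0,0.6,0],0],[[0,0.6,0],0],[[0,0.6,0],0]]'
python3 - <<'E'
from h import *
import pickle
s,im=snap('wrist','w_b2.png'); pickle.dump(s,open('w_b2.pkl','wb'));print(s['position'],s['time_s'])
E
```

```text
time_s: 0.6
position: [0.3421, -0.3996, 0.2496]
orientation: [[1.0, -0.0, 0.0], [-0.0, -1.0, 0.0], [0.0, -0.0, -1.0]]
contact_force: [0.6, -0.5, -0.3]
finger_gap: 0.0879
gripper_force: 0.0
time_s: 1.1
position: [0.484, -0.2676, 0.2484]
orientation: [[1.0, 0.006, -0.0], [0.006, -1.0, 0.002], [-0.0, -0.002, -1.0]]
contact_force: [-0.7, -0.2, -0.2]
finger_gap: 0.0877
gripper_force: 0.0
[ 0.4839734  -0.26758881  0.2484213 ] 1.1 [[ 9.99982219e-01  5.95303645e-03 -3.51693365e-04]
 [ 5.95379960e-03 -9.99979833e-01  2.21026457e-03]] [-0.6520286  -0.16173202 -0.22649891]
time_s: 1.65
position: [0.4805, -0.0668, 0.25]
orientation: [[1.0, 0.005, 0.001], [0.005, -1.0, 0.002], [0.001, -0.002, -1.0]]
contact_force: [-0.8, 0.5, 0.6]
finger_gap: 0.0878
gripper_force: 0.0
time_s: 1.98
position: [0.5213, 0.0091, 0.2488]
orientation: [[1.0, 0.002, -0.001], [0.002, -1.0, -0.0], [-0.001, 0.0, -1.0]]
contact_force: [-0.3, -0.7, -0.3]
finger_gap: 0.0877
gripper_force: 0.0
[0.52132368 0.00912284 0.24880562] 1.9833
time_s: 2.45
position: [0.5209, 0.128, 0.2495]
orientation: [[1.0, 0.001, -0.0], [0.001, -1.0, -0.001], [-0.0, 0.001, -1.0]]
contact_force: [-0.0, -1.0, 0.2]
finger_gap: 0.0879
gripper_force: 0.0
[0.52092363 0.12802492 0.24951929] 2.45
```

View pics/w_b2.png

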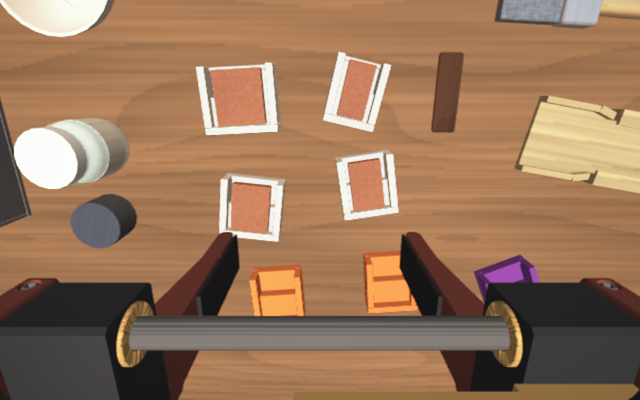

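View pics/w_rail1.png

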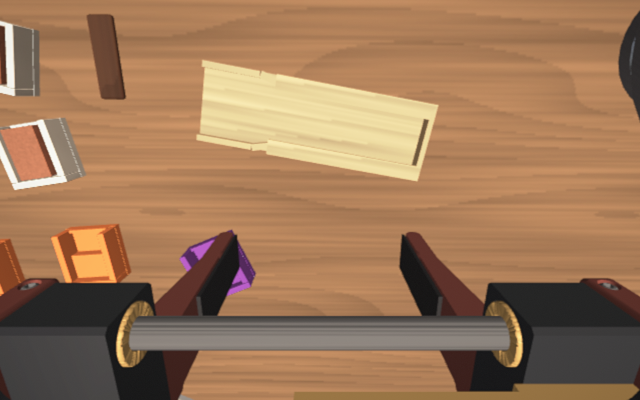

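```bash
cat > m.py <<'E'
from h import *
import pickle
def tiles(fn,c,z=.034,amin=300,terr=((0,110,90),(13,200,255))):
    im=cv2.imread('pics/'+fn);hsv=cv2.cvtColor(im,cv2.COLOR_BGR2HSV)
    m=cv2.inRange(hsv,*terr); m=cv2.morphologyEx(m,cv2.MORPH_OPEN,np.ones((5,5)));m=cv2.morphologyEx(m,cv2.MORPH_CLOSE,np.ones((3,3)))
    out=[]
    for ct in cv2.findContours(m,0,2)[0]:
        if amin<cv2.contourArea(ct)<8000:
            P=np.array([onz(c,p[0],z)[:2]*1000 for p in ct],np.float32)
            r=cv2.minAreaRect(P); M=cv2.moments(P); cc=cv2.moments(ct)
            b=cv2.boxPoints(r); e0,e1=b[1]-b[0],b[2]-b[1]; e=e0 if np.linalg.norm(e0)>np.linalg.norm(e1) else e1
            if e[0]>0:e=-e
            out.append(dict(px=(cc['m10']/cc['m00'],cc['m01']/cc['m00']),c=np.round((M['m10']/M['m00'],M['m01']/M['m00']),1),rc=np.round(r[0],1),size=np.round(sorted(r[1]),1),ang=round(float(np.degrees(np.arctan2(e[1],e[0]))),1)))
    return out
E
python3 - <<'E'
from m import *
R={}
for f in('w_b2','w_b1'):
    s=pickle.load(open(f+'.pkl','rb')); c=cam('wrist',s); R[f]=(c,tiles(f+'.png',c))
    print(f); [print(t) for t in R[f][1]]
(c1,A),(c2,B)=R['w_b2'],R['w_b1']
for a in A:
    for b in B:
        if np.linalg.norm(a['c']-b['c'])<12: print(a['c'],tri(c1,a['px'],c2,b['px']))
for f in('w_rail1','w_b1'):
    s=pickle.load(open(f+'.pkl','rb')); c=cam('wrist',s)
    im=cv2.imread('pics/'+f+'.png');hsv=cv2.cvtColor(im,cv2.COLOR_BGR2HSV)
    m=cv2.inRange(hsv,(18,60,140),(32,150,255)); m=cv2.morphologyEx(m,cv2.MORPH_OPEN,np.ones((3,3)))
    ct=max([k for k in cv2.findContours(m[:235],0,2)[0]],key=cv2.contourArea)
    ap=cv2.approxPolyDP(ct,3,True)[:,0]; print(f)
    for p in ap: print(p,np.round(onz(c,p,.025)*1000,1),np.round(onz(c,p,.016)*1000,1))
E
```

```text
w_b2
{'px': (281.92996658956565, 377.72924698021075), 'c': array([212.3, 180.9]), 'rc': array([212.8, 183.8]), 'size': array([ 62.8, 154.5]), 'ang': 97.2}
{'px': (364.55364134690683, 375.16496998172795), 'c': array([216.8,  61.8]), 'rc': array([218.1,  62.1]), 'size': array([43.5, 62.1]), 'ang': 169.2}
{'px': (220.0144927536232, 358.2265163714439), 'c': array([247.3, 266.2]), 'rc': array([247.4, 262.7]), 'size': array([22.2, 68.7]), 'ang': -107.3}
{'px': (236.96063829787235, 300.3992907801418), 'c': array([341.4, 235.9]), 'rc': array([342.3, 237. ]), 'size': array([41.9, 46.7]), 'ang': -175.9}
{'px': (111.96285260230432, 269.17620182757247), 'c': array([387.7, 392.4]), 'rc': array([386.5, 395.4]), 'size': array([42.3, 84.1]), 'ang': -109.6}
{'px': (30.330336015144344, 269.8431929326392), 'c': array([386.7, 498.1]), 'rc': array([390. , 492.6]), 'size': array([ 41.3, 115.7]), 'ang': 105.4}
{'px': (167.58794326241136, 259.77517730496453), 'c': array([401.2, 319.5]), 'rc': array([394.4, 324.1]), 'size': array([45.2, 81.8]), 'ang': 92.1}
{'px': (367.03142536475866, 250.46801346801348), 'c
[... 10105 characters left out ...]
25. ] [ 512.3 -176.2   16. ]
[498 173] [ 513.2 -205.7   25. ] [ 511.1 -210.7   16. ]
[498 185] [ 498.3 -208.1   25. ] [ 495.9 -213.2   16. ]
[636 209] [ 467.9 -384.2   25. ] [ 464.8 -393.4   16. ]
[639 195] [ 486.  -382.7   25. ] [ 483.3 -391.8   16. ]
[624 192] [ 489.8 -363.2   25. ] [ 487.2 -372.    16. ]
[639 161] [ 528.1 -370.5   25. ] [ 526.4 -379.4   16. ]
[639 132] [ 562.  -360.7   25. ] [ 561.1 -369.4   16. ]
[520 111] [ 585.2 -218.9   25. ] [ 584.8 -224.3   16. ]
[515 124] [ 570.7 -215.8   25. ] [ 570.  -221.1   16. ]
[515 112] [ 584.1 -213.4   25. ] [ 583.6 -218.7   16. ]
[503 106] [ 590.6 -198.7   25. ] [ 590.3 -203.6   16. ]
[448  96] [ 601.2 -135.4   25. ] [ 601.2 -138.8   16. ]
```

```bash
python3 -m inch '[[[0.2,0.15,-0.1],0.019],[[0.4,0.3,-0.2],0.019],[[0.525,0.445,-0.4],0.019],[[0.525,0.445,-0.6],0.019],[[0.525,0.445,-0.8],0.019],[[0.525,0.445,-0.95],0.019],[[0.525,0.445,-0.95],0.019],[[0.525,0.445,-0.95],0.019],[[0.525,0.445,-0.95],0.019]]' -1 20
python3 - <<'E'
from m import *
for i in range(2):
    s,im=snap('wrist','w_c%d.png'%i); 
c=cam('wrist',s); print(s['position'],np.degrees(np.arctan2(s['orientation'][1][0],s['orientation'][0][0])))
[print(t) for t in tiles('w_c1.png',c) if 50<t['size'][1]<66 and t['size'][0]>25]
# rail height: outer corners, wrist view at rail vs top camera
s1=pickle.load(open('w_rail1.pkl','rb'))
im=cv2.imread('pics/top0.png');hsv=cv2.cvtColor(im,cv2.COLOR_BGR2HSV)
m=cv2.inRange(hsv,(18,60,130),(32,160,255));m[:165]=0;m=cv2.morphologyEx(m,cv2.MORPH_OPEN,np.ones((3,3)))
ct=max(cv2.findContours(m,0,2)[0],key=cv2.contourArea);b=cv2.boxPoints(cv2.minAreaRect(ct));
for u in((437,105),(417,179)):
    X=onz(cam('wrist',s1),u,.025);p=proj(cam('top'),X);q=min(b,key=lambda k:np.linalg.norm(k-p));print(p,q,tri(cam('wrist',s1),u,cam('top'),q))
E
```

```text
time_s: 3.25
position: [0.6267, 0.2158, 0.0608]
orientation: [[0.998, 0.058, 0.0], [0.058, -0.998, -0.0], [0.0, 0.0, -1.0]]
contact_force: [-0.0, 0.8, 0.6]
finger_gap: 0.0314
gripper_force: 0.0
[0.62773029 0.21648716 0.06304557] 3.3275300739358107
{'px': (516.0932320135092, 266.0563036039639), 'c': array([608.9,  88.1]), 'rc': array([608.6,  88.3]), 'size': array([30.4, 61.3]), 'ang': 167.5}
{'px': (318.3651922878647, 263.7071863078668), 'c': array([602.8, 215.2]), 'rc': array([602.4, 217.1]), 'size': array([51.8, 61.9]), 'ang': -176.7}
{'px': (197.91290111329403, 191.0528814669286), 'c': array([648.7, 290.2]), 'rc': array([648.2, 290.4]), 'size': array([33.1, 64.6]), 'ang': -95.2}
[480.6846597  203.14157407] [482.8035  202.59337] (array([ 0.55454474, -0.39682318,  0.04019391]), np.float64(0.004523138351893439))
[477.05233385 236.39731864] [476.75296 238.46437] (array([ 0.46496408, -0.39045471,  0.00856312]), np.float64(0.00025360121241794565))
```

```bash
python3 -m inch '[[[0,0,0],0],[[0,0,0],0],[[0,0,-0.05],0],[[0,0,-0.1],0],[[0,0,-0.11],0],[[0,0,-0.12],0],[[0,0,-0.13],0]]'
python3 -m inch '[[[0,0,-0.01],0],[[0,0,-0.02],0],[[0,0,-0.03],0],[[0,0,-0.03],0]]'
```

```text
time_s: 3.93
position: [0.6258, 0.2177, 0.0326]
orientation: [[0.998, 0.06, -0.001], [0.06, -0.998, -0.0], [-0.001, 0.0, -1.0]]
contact_force: [0.4, 0.3, 0.2]
finger_gap: 0.0004
gripper_force: 0.1
time_s: 4.27
position: [0.6263, 0.2179, 0.028]
orientation: [[0.998, 0.06, 0.001], [0.06, -0.998, 0.0], [0.001, -0.0, -1.0]]
contact_force: [0.5, -0.1, 1.5]
finger_gap: 0.0005
gripper_force: 0.6
```

```bash
python3 -m inch '[[[0,0,-0.01],0],[[0,0,-0.02],0],[[0,0,-0.02],0],[[0,0,-0.02],0]]'
python3 -m inch '[[[0,0,0.1],0],[[0,0,0.3],0],[[0,0,0.5],0],[[0,0,0.5],0],[[0,0,0.5],0]]' 1
python3 - <<'E'
from h import *
s,im=snap('wrist','w_c2.png'); cv2.imwrite('pics/w_c2s.png',im[100:380,100:560,::-1])
E
```

```text
time_s: 4.6
position: [0.6278, 0.2181, 0.0266]
orientation: [[0.998, 0.06, 0.005], [0.06, -0.998, 0.001], [0.005, -0.001, -1.0]]
contact_force: [0.4, -0.6, 8.9]
finger_gap: 0.0003
gripper_force: 4.0
time_s: 5.02
position: [0.628, 0.2183, 0.128]
orientation: [[0.998, 0.06, 0.007], [0.06, -0.998, 0.002], [0.007, -0.002, -1.0]]
contact_force: [1.0, 0.0, -0.9]
finger_gap: 0.0303
gripper_force: 0.0
```

View pics/w_c2s.png

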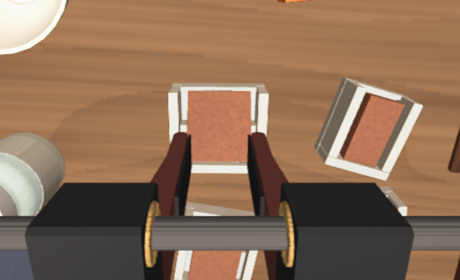

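```bash
python3 -m inch '[[[-0.1,0,0],0],[[-0.205,-0.012,0],0],[[-0.205,-0.012,0],0],[[-0.205,-0.012,0],0],[[-0.205,-0.012,0],0],[[-0.205,-0.012,-0.15],0],[[-0.205,-0.012,-0.3],0],[[-0.205,-0.012,-0.4],0],[[-0.205,-0.012,-0.45],0],[[-0.205,-0.012,-0.45],0]]' 1 25
python3 -m inch '[[[0,0,0],0],[[0,0,0],0],[[0,0,0],0],[[0,0,0],0],[[0,0,0],0],[[0,0,0],0]]' -1 25
```

```text
time_s: 5.9
position: [0.5837, 0.2147, 0.0296]
orientation: [[0.998, 0.06, -0.006], [0.06, -0.998, -0.002], [-0.006, 0.001, -1.0]]
contact_force: [-0.2, -0.2, -0.2]
finger_gap: 0.0878
gripper_force: 0.0
time_s: 6.4
position: [0.5858, 0.2154, 0.0348]
orientation: [[0.998, 0.06, 0.002], [0.06, -0.998, 0.0], [0.002, -0.0, -1.0]]
contact_force: [0.1, 0.1, 2.4]
finger_gap: 0.0539
gripper_force: 25.0
```

```bash
python3 -m inch '[[[0,0,0.05],0],[[0,0,0.12],0],[[0,0,0.2],0],[[0,0,0.3],0],[[0,0,0.4],0],[[0,0,0.4],0],[[0,0,0.4],0]]' -1 30
python3 - <<'E'
from h import *
s,im=snap('scene','s2.png'); c=cam('scene'); u=proj(c,s['position']).astype(int); print(u)
a=im[u[1]-90:u[1]+60,u[0]-100:u[0]+100,::-1]; cv2.imwrite('pics/s2c.png',cv2.resize(a,None,fx=3,fy=3,interpolation=2))
E
```

```text
time_s: 6.98
position: [0.5862, 0.2157, 0.1161]
orientation: [[0.998, 0.06, 0.004], [0.06, -0.998, 0.001], [0.004, -0.001, -1.0]]
contact_force: [-0.5, 0.4, -1.2]
finger_gap: 0.0539
gripper_force: 30.0
[364 259]
```

View pics/s2c.png

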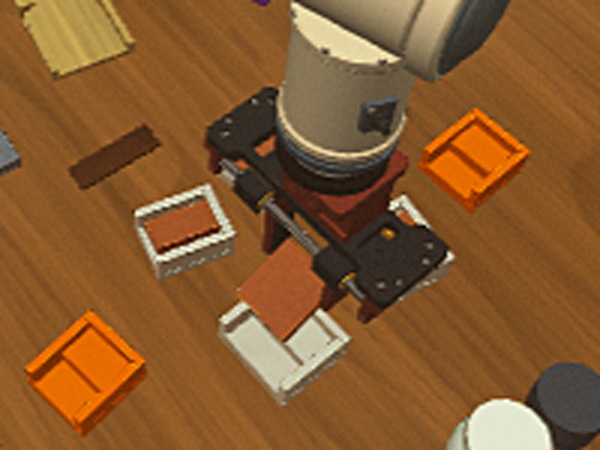

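```bash
python3 -m inch '[[[-0.03,-0.15,0],-0.03],[[-0.06,-0.35,0],-0.06],[[-0.1,-0.55,0],-0.073],[[-0.12,-0.75,0],-0.073],[[-0.138,-0.952,0],-0.073],[[-0.138,-0.952,0],-0.073],[[-0.138,-0.952,0],-0.073],[[-0.138,-0.952,0],-0.073]]'
python3 -m inch '[[[-0.03,-0.2,0],0],[[-0.06,-0.4,0],0],[[-0.1,-0.6,0],0],[[-0.12,-0.8,0],0],[[-0.138,-0.952,0],0],[[-0.138,-0.952,0],0],[[-0.138,-0.952,0],0],[[-0.138,-0.952,0],0]]'
python3 - <<'E'
from h import *
for i in range(3):
    s,im=snap('wrist','w_d.png'); print(s['position'],np.degrees(np.arctan2(s['orientation'][1][0],s['orientation'][0][0])))
E
```

```text
time_s: 7.7
position: [0.557, 0.0252, 0.1123]
orientation: [[0.986, -0.169, -0.002], [-0.169, -0.986, 0.001], [-0.002, -0.0, -1.0]]
contact_force: [0.3, 0.7, -1.0]
finger_gap: 0.0534
gripper_force: 30.0
time_s: 8.37
position: [0.5303, -0.1637, 0.1129]
orientation: [[0.986, -0.167, -0.001], [-0.167, -0.986, 0.001], [-0.001, -0.001, -1.0]]
contact_force: [-0.2, 0.4, -1.0]
finger_gap: 0.0535
gripper_force: 30.0
[ 0.53032701 -0.1636959   0.11291358] -9.617796945613804
[ 0.53042276 -0.16344037  0.11312074] -9.572338981177227
[ 0.53040188 -0.16342638  0.1132245 ] -9.555160092649139
```

View pics/w_d.png

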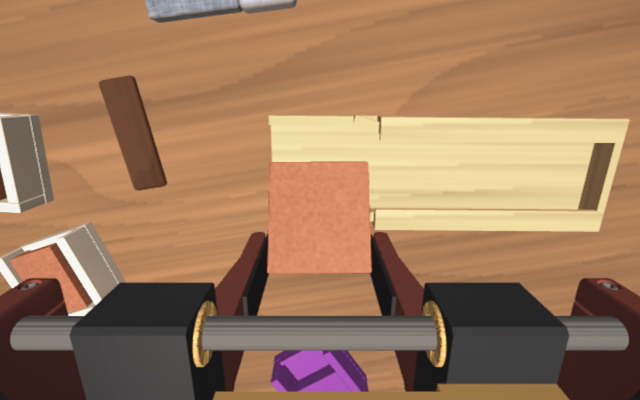

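```bash
python3 - <<'E'
from h import *
s=robot.observe(); c=cam('wrist',s)
stop=np.array([.5129,-.3877]);ux=np.array([.169,.9856]);uy=np.array([-.9856,.169])
def rl(p): d=p[:2]-stop; return np.round(1000*np.array([d@ux,d@uy]),1)
for u,z in(((269,116),.016),((627,121),.025),((600,231),.025),((380,117),.025),((611,143),.025),((583,209),.025),((375,231),.025)): print(u,rl(onz(c,u,z)))
E
```

```text
(269, 116) [262.1 -44.7]
(627, 121) [ -4.2 -42.5]
(600, 231) [-6.5 45.6]
(380, 117) [178.9 -44.8]
(611, 143) [  3.4 -26.2]
(583, 209) [11.9 26.5]
(375, 231) [177.7  46.1]
```

```bash
python3 -m inch '[[[0,0,-0.1],0],[[0,0,-0.2],0],[[0,0,-0.3],0],[[0,0,-0.35],0],[[0,0,-0.37],0],[[0,0,-0.37],0]]'
python3 -m inch '[[[0,0,0],0],[[0,0,-0.02],0],[[0,0,-0.04],0],[[0,0,-0.06],0],[[0,0,-0.08],0],[[0,0,-0.1],0],[[0,0,-0.12],0],[[0,0,-0.13],0],[[0,0,-0.13],0]]' -1 8
```

```text
time_s: 9.02
position: [0.5296, -0.1645, 0.0387]
orientation: [[0.986, -0.168, -0.002], [-0.168, -0.986, 0.001], [-0.002, -0.0, -1.0]]
contact_force: [-0.8, 0.3, -0.2]
finger_gap: 0.0535
gripper_force: 30.0
time_s: 9.77
position: [0.5297, -0.1654, 0.0127]
orientation: [[0.986, -0.169, -0.001], [-0.169, -0.986, 0.0], [-0.001, -0.0, -1.0]]
contact_force: [0.3, 0.2, -1.4]
finger_gap: 0.054
gripper_force: 8.0
```

```bash
python3 -m inch '[[[0,0,0],0],[[0,0,0],0],[[0,0,0],0],[[0,0,0.1],0],[[0,0,0.25],0],[[0,0,0.4],0],[[0,0,0.5],0],[[0,0,0.5],0],[[0,0,0.5],0]]' 0.4
python3 - <<'E'
from m import *
s,im=snap('wrist','w_e.png'); c=cam('wrist',s); print(s['position'])
stop=np.array([.5129,-.3877]);ux=np.array([.169,.9856]);uy=np.array([-.9856,.169])
for t in tiles('w_e.png',c,.018):
    d=t['rc']/1000-stop
    if 50<t['size'][1]<66 and t['size'][0]>25: print(t,1000*d@ux,1000*d@uy)
cv2.imwrite('pics/w_es.png',im[80:330,120:640,::-1])
E
```

```text
time_s: 10.52
position: [0.5308, -0.1657, 0.1151]
orientation: [[0.986, -0.169, 0.003], [-0.169, -0.986, -0.001], [0.003, 0.001, -1.0]]
contact_force: [-0.2, 0.7, -0.3]
finger_gap: 0.0615
gripper_force: 0.0
[ 0.5308407  -0.1657233   0.11511244]
{'px': (248.8629572385368, 366.84775888717155), 'c': array([373. , -69.7]), 'rc': array([373.9, -67.8]), 'size': array([37.8, 54.2]), 'ang': 121.1} 291.80244 191.06150000000005
{'px': (49.98021308980213, 273.09540975726986), 'c': array([501.9,  78.9]), 'rc': array([493.5,  82.6]), 'size': array([47.1, 64.7]), 'ang': -171.1} 460.24908000000005 98.60134000000004
{'px': (520.4132613723979, 259.42816756617833), 'c': array([ 446. , -329.5]), 'rc': array([ 446.7, -332.5]), 'size': array([29.1, 58.2]), 'ang': -91.0} 43.21731999999997 74.57552000000004
{'px': (606.5571592210767, 235.54203894616262), 'c': array([ 456.3, -401.3]), 'rc': array([ 456.7, -398.9]), 'size': array([32.2, 64.3]), 'ang': 112.0} -20.536519999999996 53.49792000000003
{'px': (318.7596321153368, 175.61361457334613), 'c': array([ 548.4, -168.9]), 'rc': array([ 548.4, -168.9]), 'size': array([53.3, 59.5]), 'ang': 170.3} 221.64877999999996 1.9884000000000128
{'px': (95.92764444444444, 49.648177777777775), 'c': array([668.6, -26.2]), 'rc': array([666.7, -25.8]), 'size': array([29.1, 62.6]), 'ang': -105.5} 382.68084 -90.42418000000004
```

View pics/w_es.png

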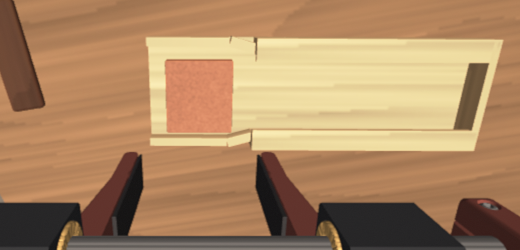

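```bash
python3 -m inch '[[[0.07,0.12,0],0],[[0.14,0.23,0],0],[[0.14,0.23,0],0],[[0.14,0.23,-0.1],0],[[0.14,0.23,-0.25],0],[[0.14,0.23,-0.4],0],[[0.14,0.23,-0.5],0],[[0.14,0.23,-0.525],0],[[0.14,0.23,-0.525],0],[[0.14,0.23,-0.525],0]]' -1 20
python3 -m inch '[[[-0.008,-0.049,0],0],[[-0.017,-0.099,0],0],[[-0.025,-0.148,0],0],[[-0.034,-0.197,0],0],[[-0.042,-0.247,0],0],[[-0.051,-0.296,0],0],[[-0.059,-0.345,0],0],[[-0.068,-0.394,0],0],[[-0.076,-0.444,0],0],[[-0.084,-0.493,0],0]]'
```

```text
time_s: 11.4
position: [0.5567, -0.1196, 0.0068]
orientation: [[0.986, -0.169, -0.003], [-0.169, -0.986, 0.001], [-0.003, -0.0, -1.0]]
contact_force: [-0.4, -0.3, -0.0]
finger_gap: 0.0014
gripper_force: 0.0
time_s: 12.23
position: [0.541, -0.2191, 0.0086]
orientation: [[0.986, -0.169, 0.0], [-0.169, -0.986, -0.0], [0.0, -0.0, -1.0]]
contact_force: [1.1, 0.9, 0.5]
finger_gap: 0.0003
gripper_force: 0.2
```

```bash
python3 -m inch '[[[-0.008,-0.049,0.01],0],[[-0.017,-0.099,0.01],0],[[-0.025,-0.148,0.01],0],[[-0.034,-0.197,0.01],0],[[-0.042,-0.247,0.01],0],[[-0.051,-0.296,0.01],0],[[-0.059,-0.345,0.01],0],[[-0.068,-0.394,0.01],0],[[-0.076,-0.444,0.01],0],[[-0.08,-0.468,0.01],0]]'
python3 -m inch '[[[-0.002,-0.01,0],0],[[-0.004,-0.02,0],0],[[-0.005,-0.03,0],0],[[-0.007,-0.04,0],0],[[-0.007,-0.04,0],0],[[-0.007,-0.04,0],0]]'
```

```text
time_s: 13.07
position: [0.5248, -0.3132, 0.0105]
orientation: [[0.986, -0.169, -0.0], [-0.169, -0.986, -0.0], [-0.0, 0.0, -1.0]]
contact_force: [0.7, 0.5, 0.7]
finger_gap: -0.0003
gripper_force: 0.4
time_s: 13.57
position: [0.5238, -0.3195, 0.0105]
orientation: [[0.986, -0.168, -0.0], [-0.168, -0.986, -0.0], [-0.0, 0.0, -1.0]]
contact_force: [0.1, 0.5, -0.5]
finger_gap: 0.0003
gripper_force: 0.0
```

```bash
python3 -m inch '[[[-0.002,-0.01,0],0],[[-0.003,-0.02,0],0],[[-0.003,-0.02,0],0],[[-0.003,-0.02,0],0]]'
python3 -m inch '[[[-0.002,-0.01,0],0],[[-0.003,-0.02,0],0],[[-0.003,-0.02,0],0],[[-0.003,-0.02,0],0]]'
```

```text
time_s: 13.9
position: [0.5231, -0.3238, 0.0105]
orientation: [[0.986, -0.169, -0.0], [-0.169, -0.986, -0.0], [0.0, 0.0, -1.0]]
contact_force: [-0.2, -0.2, 0.3]
finger_gap: 0.0002
gripper_force: 0.0
time_s: 14.23
position: [0.5232, -0.3251, 0.0106]
orientation: [[0.986, -0.167, 0.0], [-0.167, -0.986, 0.005], [-0.0, -0.005, -1.0]]
contact_force: [2.0, 8.8, 2.8]
finger_gap: 0.0003
gripper_force: 4.4
```

```bash
python3 -m inch '[[[0.008,0.05,0],0],[[0.008,0.05,0.1],0],[[0.008,0.05,0.3],0],[[0.008,0.05,0.5],0],[[0,0.25,0.6],0],[[-0.02,0.45,0.6],0.01],[[-0.03,0.65,0.6],0.02],[[-0.04,0.85,0.6],0.02],[[-0.05,1,0.6],0.02],[[-0.05,1,0.6],0.02]]'
python3 -m inch '[[[-0.02,0.2,0],0],[[-0.03,0.4,0],0],[[-0.04,0.6,0],0],[[-0.05,0.8,0],0],[[-0.05,0.9,0],0],[[-0.05,0.9,0],0]]'
python3 -m inch '[[[-0.02,0.2,0],0],[[-0.03,0.4,0],0],[[-0.04,0.6,0],0],[[-0.04,0.73,0],0],[[-0.04,0.73,0],0],[[-0.04,0.73,0],0]]'
python3 - <<'E'
from m import *
s,im=snap('wrist','w_f.png');s,im=snap('wrist','w_f.png'); c=cam('wrist',s); print(s['position'],s['time_s'],np.degrees(np.arctan2(s['orientation'][1][0],s['orientation'][0][0])))
[print(t) for t in tiles('w_f.png',c) if 54<t['size'][1]<66 and 25<t['size'][0]<58]
s,im=snap('top','t2.png'); cv2.imwrite('pics/t2s.png',cv2.resize(im[160:310,215:490,::-1],None,fx=2.9,fy=2.9,interpolation=2))
E
```

```text
time_s: 15.07
position: [0.5124, -0.1228, 0.1311]
orientation: [[0.995, -0.102, 0.001], [-0.102, -0.995, 0.001], [0.001, -0.001, -1.0]]
contact_force: [-0.1, -0.3, 0.0]
finger_gap: 0.0007
gripper_force: 0.0
time_s: 15.57
position: [0.5025, 0.0555, 0.1307]
orientation: [[0.995, -0.102, 0.001], [-0.102, -0.995, 0.001], [0.001, -0.001, -1.0]]
contact_force: [0.1, -0.8, 0.5]
finger_gap: 0.0003
gripper_force: 0.0
time_s: 16.07
position: [0.4949, 0.1981, 0.1303]
orientation: [[0.994, -0.105, 0.0], [-0.105, -0.994, -0.001], [0.0, 0.001, -1.0]]
contact_force: [-0.0, -0.5, 0.3]
finger_gap: 0.0005
gripper_force: 0.0
[0.49499554 0.19721186 0.13031332] 16.1167 -6.112676626612074
{'px': (527.1229727601952, 376.66162809006454), 'c': array([289.5,  12.8]), 'rc': array([290. ,  19.4]), 'size': array([53.1, 64.9]), 'ang': -176.1}
{'px': (301.4843231279971, 219.19291774253043), 'c': array([477.3, 213.7]), 'rc': array([471.5, 211.6]), 'size': array([44.5, 60.6]), 'ang': 173.8}
{'px': (324.9170411985018, 157.07940074906367), 'c': array([527.9, 188.2]), 'rc': array([528.7, 186.8]), 'size': array([28.5, 64. ]), 'ang': -100.5}
{'px': (471.42027725450413, 174.90001449065352), 'c': array([500.1,  73.1]), 'rc': array([500. ,  73.3]), 'size': array([39.6, 61.6]), 'ang': -172.4}
```

View pics/t2s.png

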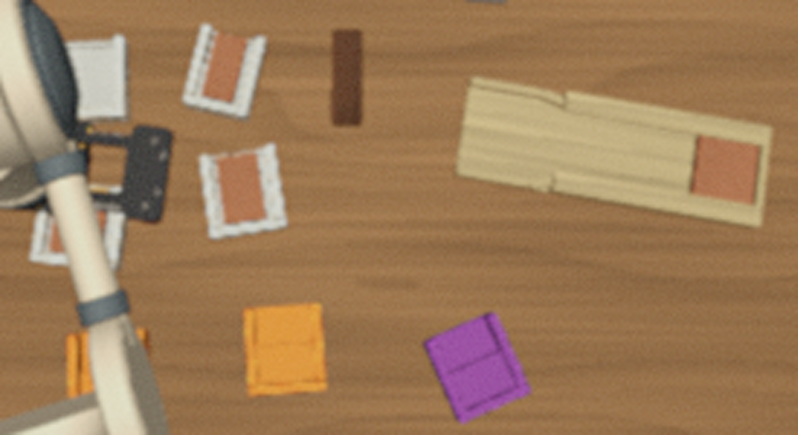

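```bash
python3 -m inch '[[[0.012,0.055,0],0],[[0.012,0.055,-0.15],0],[[0.012,0.055,-0.3],0],[[0.012,0.055,-0.42],0],[[0.012,0.055,-0.45],0],[[0.012,0.055,-0.47],0],[[0.012,0.055,-0.49],0],[[0.012,0.055,-0.51],0],[[0.012,0.055,-0.525],0],[[0.012,0.055,-0.525],0]]' -1 20
python3 -m inch '[[[0,0,0],0],[[0,0,-0.005],0],[[0,0,-0.005],0]]'
```

```text
time_s: 17.05
position: [0.4979, 0.2096, 0.0269]
orientation: [[0.994, -0.107, 0.002], [-0.107, -0.994, 0.001], [0.002, -0.001, -1.0]]
contact_force: [0.0, -0.6, 3.2]
finger_gap: 0.0005
gripper_force: 1.0
time_s: 17.3
position: [0.4979, 0.2097, 0.0265]
orientation: [[0.994, -0.106, 0.003], [-0.106, -0.994, 0.001], [0.003, -0.001, -1.0]]
contact_force: [-0.7, -1.2, 8.1]
finger_gap: 0.0008
gripper_force: 2.9
```

```bash
python3 -m inch '[[[0,0,0.1],0],[[0,0,0.25],0],[[-0.1,0.01,0.3],0],[[-0.2,0.015,0.3],0],[[-0.2,0.015,0.3],0],[[-0.2,0.015,0.3],0]]' 1 25
python3 -m inch '[[[0,0,0],0],[[0,0,-0.1],0],[[0,0,-0.18],0],[[0,0,-0.23],0],[[0,0,-0.25],0],[[0,0,-0.25],0]]'
python3 -m inch '[[[0,0,0],0],[[0,0,0],0],[[0,0,0],0],[[0,0,0],0],[[0,0,0],0],[[0,0,0],0],[[0,0,0],0]]' -1 25
```

```text
time_s: 17.8
position: [0.4568, 0.2125, 0.0848]
orientation: [[0.994, -0.106, 0.001], [-0.106, -0.994, 0.0], [0.001, -0.0, -1.0]]
contact_force: [-0.4, -0.1, -1.0]
finger_gap: 0.0372
gripper_force: 0.0
time_s: 18.3
position: [0.4575, 0.2115, 0.0346]
orientation: [[0.994, -0.107, -0.0], [-0.107, -0.994, -0.002], [-0.0, 0.002, -1.0]]
contact_force: [-0.7, -0.4, -0.2]
finger_gap: 0.0769
gripper_force: 0.0
time_s: 18.88
position: [0.4569, 0.2124, 0.0344]
orientation: [[0.994, -0.106, -0.0], [-0.106, -0.994, 0.0], [-0.0, 0.0, -1.0]]
contact_force: [0.3, 0.1, 0.5]
finger_gap: 0.046
gripper_force: 25.0
```

```bash
python3 -m inch '[[[0,0,0.05],0],[[0,0,0.12],0],[[0,0,0.25],0],[[0.03,-0.1,0.4],0],[[0.07,-0.3,0.4],-0.01],[[0.1,-0.5,0.4],-0.02],[[0.14,-0.7,0.4],-0.02],[[0.184,-0.945,0.4],-0.02],[[0.184,-0.945,0.4],-0.02],[[0.184,-0.945,0.4],-0.02]]' -1 30
python3 -m inch '[[[0.03,-0.2,0],0],[[0.07,-0.4,0],0],[[0.1,-0.6,0],0],[[0.14,-0.8,0],0],[[0.184,-0.945,0],0],[[0.184,-0.945,0],0],[[0.184,-0.945,0],0],[[0.184,-0.945,0],0]]'
python3 - <<'E'
from m import *
s,im=snap('wrist','w_g.png');s,im=snap('wrist','w_g.png'); c=cam('wrist',s); print(s['position'],s['finger_gap'])
[print(t['px'],t['size'],t['ang']) for t in tiles('w_g.png',c,.09) if 200<t['px'][0]<420 and t['px'][1]<330]
E
```

```text
time_s: 19.72
position: [0.494, 0.0209, 0.1152]
orientation: [[0.985, -0.173, 0.0], [-0.173, -0.985, -0.0], [0.001, 0.0, -1.0]]
contact_force: [0.0, 0.2, -0.7]
finger_gap: 0.0458
gripper_force: 30.0
time_s: 20.38
position: [0.5307, -0.1638, 0.1146]
orientation: [[0.986, -0.167, -0.0], [-0.167, -0.986, 0.001], [-0.001, -0.001, -1.0]]
contact_force: [-0.8, -0.4, 0.2]
finger_gap: 0.0458
gripper_force: 30.0
[ 0.53072853 -0.16362394  0.1146771 ] 0.045416489324824144
(333.25045537340617, 305.39981785063753) [12.2 30.4] -97.3
(255.1715230419508, 182.39925604463733) [18.4 27.1] 150.3
(408.4420405982906, 103.81650641025641) [12.1 32.5] 98.1
(289.10662269854356, 95.38293487221765) [17.8 54.7] -93.1
(217.6409159159159, 31.881306306306307) [16.2 95.9] -92.5
```

View pics/w_g.png

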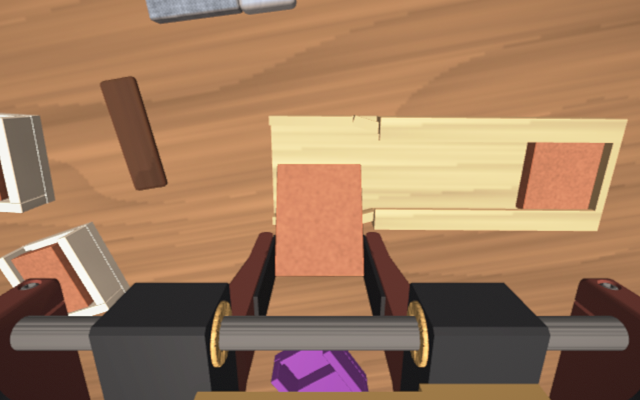

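```bash
python3 -m inch '[[[0,0,-0.1],0],[[0,0,-0.2],0],[[0,0,-0.3],0],[[0,0,-0.35],0],[[0,0,-0.37],0],[[0,0,-0.37],0]]'
python3 -m inch '[[[0,0,0],0],[[0,0,-0.02],0],[[0,0,-0.04],0],[[0,0,-0.06],0],[[0,0,-0.08],0],[[0,0,-0.1],0],[[0,0,-0.12],0],[[0,0,-0.13],0],[[0,0,-0.13],0]]' -1 8
python3 -m inch '[[[0,0,0],0],[[0,0,0],0],[[0,0,0],0],[[0,0,0.1],0],[[0,0,0.25],0],[[0,0,0.4],0],[[0,0,0.5],0],[[0,0,0.5],0],[[0,0,0.5],0]]' 0.25
cat >> m.py <<'E'
stop=np.array([.5129,-.3877]);ux=np.array([.169,.9856]);uy=np.array([-.9856,.169])
def rail_look(fn,h=.018):
    s,im=snap('wrist',fn);s,im=snap('wrist',fn);c=cam('wrist',s)
    d=np.array(s['position'])[:2]-stop;print('tool',np.round(s['position'],4),'rail',np.round([d@ux*1000,d@uy*1000],1))
    for t in tiles(fn,c,h):
        d=t['rc']/1000-stop; x,y=1000*d@ux,1000*d@uy
        if -5<x<275 and abs(y)<40 and t['size'][1]>40: print(np.round([x,y],1),t['size'],t['ang'])
E
python3 -c "
from m import *
rail_look('w_h.png')"
```

```text
time_s: 20.98
position: [0.5301, -0.1646, 0.0399]
orientation: [[0.986, -0.167, -0.001], [-0.167, -0.986, 0.001], [-0.002, -0.0, -1.0]]
contact_force: [-0.2, 0.7, 0.2]
finger_gap: 0.0456
gripper_force: 30.0
time_s: 21.73
position: [0.5302, -0.1656, 0.0137]
orientation: [[0.986, -0.169, -0.001], [-0.169, -0.986, 0.0], [-0.001, -0.0, -1.0]]
contact_force: [0.6, 0.2, -0.8]
finger_gap: 0.046
gripper_force: 8.0
time_s: 22.48
position: [0.5314, -0.1659, 0.1161]
orientation: [[0.986, -0.169, 0.003], [-0.169, -0.986, -0.001], [0.003, 0.001, -1.0]]
contact_force: [1.4, 0.5, -0.7]
finger_gap: 0.0545
gripper_force: 0.0
tool [ 0.5305 -0.1656  0.1142] rail [221.9  20.2]
[31.1  2.2] [54.4 60.4] -99.7
[221.6   2.8] [45.4 60.2] 170.3
```

```bash
python3 -m inch '[[[0.07,0.12,0],0],[[0.135,0.211,0],0],[[0.135,0.211,0],0],[[0.135,0.211,-0.1],0],[[0.135,0.211,-0.25],0],[[0.135,0.211,-0.4],0],[[0.135,0.211,-0.49],0],[[0.135,0.211,-0.515],0],[[0.135,0.211,-0.515],0],[[0.135,0.211,-0.515],0]]' -1 20
python3 -m inch '[[[-0.008,-0.049,0],0],[[-0.017,-0.099,0],0],[[-0.025,-0.148,0],0],[[-0.034,-0.197,0],0],[[-0.042,-0.247,0],0],[[-0.051,-0.296,0],0],[[-0.059,-0.345,0],0],[[-0.068,-0.394,0],0],[[-0.076,-0.444,0],0],[[-0.084,-0.493,0],0]]'
python3 -m inch '[[[-0.008,-0.049,0],0],[[-0.017,-0.099,0],0],[[-0.025,-0.148,0],0],[[-0.034,-0.197,0],0],[[-0.042,-0.235,0],0],[[-0.042,-0.245,0],0],[[-0.043,-0.255,0],0],[[-0.043,-0.255,0],0]]'
```

```text
time_s: 23.42
position: [0.557, -0.1235, 0.011]
orientation: [[0.986, -0.169, -0.001], [-0.169, -0.986, 0.001], [-0.001, -0.0, -1.0]]
contact_force: [0.6, -0.0, 0.4]
finger_gap: 0.0004
gripper_force: 0.0
time_s: 24.25
position: [0.5404, -0.2231, 0.0114]
orientation: [[0.986, -0.169, -0.0], [-0.169, -0.986, 0.0], [-0.0, 0.0, -1.0]]
contact_force: [0.4, 0.0, 0.1]
finger_gap: 0.0008
gripper_force: 0.3
time_s: 24.92
position: [0.5321, -0.2733, 0.0115]
orientation: [[0.986, -0.169, -0.0], [-0.169, -0.986, 0.0], [-0.0, -0.0, -1.0]]
contact_force: [-0.4, -0.3, 0.2]
finger_gap: 0.0002
gripper_force: 0.0
```

```bash
python3 -m inch '[[[-0.002,-0.01,0],0],[[-0.004,-0.02,0],0],[[-0.004,-0.025,0],0],[[-0.004,-0.025,0],0]]'
python3 -m inch '[[[-0.001,-0.005,0],0],[[-0.002,-0.01,0],0],[[-0.002,-0.01,0],0],[[-0.002,-0.01,0],0]]'
python3 -m inch '[[[-0.001,-0.005,0],0],[[-0.002,-0.01,0],0],[[-0.002,-0.01,0],0],[[-0.002,-0.01,0],0]]'
```

```text
time_s: 25.25
position: [0.5314, -0.2781, 0.0115]
orientation: [[0.986, -0.169, -0.0], [-0.169, -0.986, -0.0], [-0.0, 0.0, -1.0]]
contact_force: [-0.3, -0.2, -0.1]
finger_gap: 0.0003
gripper_force: 0.0
time_s: 25.58
position: [0.5311, -0.2797, 0.0116]
orientation: [[0.986, -0.168, 0.0], [-0.168, -0.986, 0.001], [0.0, -0.001, -1.0]]
contact_force: [0.8, 2.4, 0.2]
finger_gap: 0.0003
gripper_force: 1.1
time_s: 25.92
position: [0.5312, -0.2798, 0.0115]
orientation: [[0.986, -0.168, 0.001], [-0.168, -0.986, 0.004], [0.0, -0.004, -1.0]]
contact_force: [2.2, 8.0, 1.3]
finger_gap: 0.0005
gripper_force: 4.3
```

```bash
python3 -m inch '[[[0.004,0.03,0],0],[[0.004,0.03,0.1],0],[[0.004,0.03,0.3],0],[[0,0,0.5],0],[[-0.03,-0.2,0.6],0],[[-0.06,-0.4,0.6],0],[[-0.06,-0.4,0.6],0],[[-0.06,-0.4,0.6],0],[[-0.06,-0.4,0.6],0]]'
python3 - <<'E'
from m import *
rail_look('w_i.png')
im=cv2.imread('pics/w_i.png'); cv2.imwrite('pics/w_is.png',cv2.resize(im[90:260,150:420],None,fx=2.9,fy=2.9,interpolation=2))
E
```

```text
time_s: 26.67
position: [0.5181, -0.3619, 0.1306]
orientation: [[0.985, -0.17, -0.001], [-0.17, -0.985, 0.001], [-0.001, -0.001, -1.0]]
contact_force: [-0.8, 0.8, 0.4]
finger_gap: 0.0007
gripper_force: 0.0
tool [ 0.5183 -0.3612  0.1305] rail [27.1 -0.9]
[49.9  2.2] [54.5 99.5] -99.7
```

View pics/w_is.png

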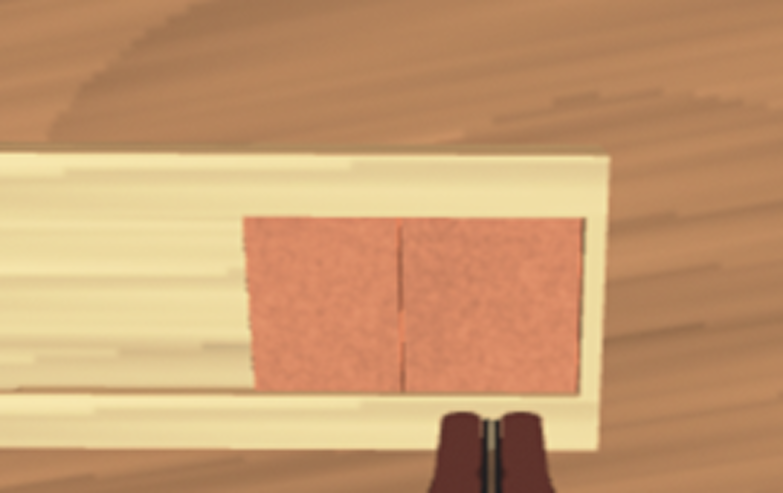

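```bash
python3 -m inch '[[[0,0.2,0],0.03],[[0,0.4,0],0.06],[[0,0.6,0],0.1],[[0,0.8,0],0.1],[[0,1,0],0.1],[[0,1,0],0.1]]'
python3 -m inch '[[[0,0.2,0],0],[[0,0.4,0],0],[[0.02,0.6,0],0],[[0.03,0.8,0],0],[[0.037,1,0],0],[[0.037,1,0],0],[[0.037,1,0],0],[[0.037,1,0],0]]'
python3 - <<'E'
from m import *
s,im=snap('wrist','w_j.png');s,im=snap('wrist','w_j.png'); c=cam('wrist',s); print(s['position'],s['time_s'],np.degrees(np.arctan2(s['orientation'][1][0],s['orientation'][0][0])))
[print(t) for t in tiles('w_j.png',c) if 54<t['size'][1]<66 and 25<t['size'][0]<58]
E
```

```text
time_s: 27.27
position: [0.5186, -0.1546, 0.1316]
orientation: [[0.988, 0.152, 0.0], [0.152, -0.988, 0.003], [0.001, -0.003, -1.0]]
contact_force: [1.1, -0.8, -1.0]
finger_gap: 0.0004
gripper_force: 0.0
time_s: 27.93
position: [0.5256, 0.0382, 0.1312]
orientation: [[0.989, 0.146, -0.001], [0.146, -0.989, -0.001], [-0.001, 0.001, -1.0]]
contact_force: [1.1, 0.0, -0.0]
finger_gap: 0.0003
gripper_force: 0.0
[0.52574404 0.03742382 0.13130392] 27.9833 8.29414793509495
{'px': (517.8719866999169, 371.3414380714879), 'c': array([ 376.8, -182.2]), 'rc': array([ 380. , -187.6]), 'size': array([40.3, 61.5]), 'ang': 98.2}
{'px': (274.7353259322516, 218.99407913464273), 'c': array([500.7,  71. ]), 'rc': array([500.5,  71.3]), 'size': array([38.1, 60.1]), 'ang': -171.7}
{'px': (269.2470588235294, 84.34248366013071), 'c': array([606.6,  86.7]), 'rc': array([606.6,  86.7]), 'size': array([29.5, 59. ]), 'ang': 167.2}
```

```bash
python3 -m inch '[[[0.003,0.186,0],0],[[0.003,0.186,0],0],[[0.003,0.186,-0.2],0],[[0.003,0.186,-0.38],0],[[0.003,0.186,-0.45],0],[[0.003,0.186,-0.47],0],[[0.003,0.186,-0.49],0],[[0.003,0.186,-0.51],0],[[0.003,0.186,-0.53],0],[[0.003,0.186,-0.53],0]]' -1 20
python3 -m inch '[[[0,0,0],0],[[0,0,-0.005],0],[[0,0,-0.005],0]]'
```

```text
time_s: 28.87
position: [0.5276, 0.0748, 0.0267]
orientation: [[0.99, 0.144, 0.003], [0.144, -0.99, -0.0], [0.003, 0.0, -1.0]]
contact_force: [1.2, -1.0, 1.4]
finger_gap: 0.0006
gripper_force: 0.6
time_s: 29.12
position: [0.5276, 0.075, 0.0263]
orientation: [[0.99, 0.144, 0.003], [0.144, -0.99, -0.0], [0.003, 0.001, -1.0]]
contact_force: [0.4, -0.9, 5.5]
finger_gap: 0.0007
gripper_force: 2.2
```

```bash
python3 -m inch '[[[0,0,0.1],0],[[0,0,0.25],0],[[-0.1,-0.015,0.3],0],[[-0.204,-0.029,0.3],0],[[-0.204,-0.029,0.3],0],[[-0.204,-0.029,0.3],0]]' 0.6 25
python3 -m inch '[[[0,0,0],0],[[0,0,-0.1],0],[[0,0,-0.18],0],[[0,0,-0.23],0],[[0,0,-0.25],0],[[0,0,-0.25],0]]'
python3 -m inch '[[[0,0,0],0],[[0,0,0],0],[[0,0,0],0],[[0,0,0],0],[[0,0,0],0],[[0,0,0],0],[[0,0,0],0]]' -1 25
```

```text
time_s: 29.62
position: [0.4856, 0.0695, 0.085]
orientation: [[0.99, 0.144, 0.001], [0.144, -0.99, 0.0], [0.001, -0.0, -1.0]]
contact_force: [0.7, 0.1, 0.2]
finger_gap: 0.037
gripper_force: 0.0
time_s: 30.12
position: [0.4858, 0.0703, 0.0346]
orientation: [[0.989, 0.145, -0.001], [0.145, -0.989, 0.002], [-0.001, -0.002, -1.0]]
contact_force: [0.2, -0.0, -0.0]
finger_gap: 0.0698
gripper_force: 0.0
time_s: 30.7
position: [0.4858, 0.0693, 0.0345]
orientation: [[0.99, 0.144, 0.0], [0.144, -0.99, -0.0], [0.0, 0.0, -1.0]]
contact_force: [0.4, 0.3, -0.1]
finger_gap: 0.0378
gripper_force: 25.0
```

```bash
python3 -m inch '[[[0,0,0.05],0],[[0,0,0.12],0],[[0,0,0.25],0],[[0.03,-0.1,0.4],-0.02],[[0.05,-0.3,0.4],-0.04],[[0.1,-0.5,0.4],-0.07],[[0.1,-0.6,0.4],-0.1],[[0.1,-0.6,0.4],-0.1],[[0.1,-0.6,0.4],-0.1]]' -1 30
python3 -m inch '[[[0.03,-0.2,0],0],[[0.07,-0.4,0],0],[[0.125,-0.574,0],0],[[0.125,-0.574,0],0],[[0.125,-0.574,0],0],[[0.125,-0.574,0],0]]'
python3 - <<'E'
from m import *
s,im=snap('wrist','w_k.png'); print(s['position'],s['finger_gap'],np.degrees(np.arctan2(s['orientation'][1][0],s['orientation'][0][0])));cv2.imwrite('pics/w_ks.png',im[80:330,120:640,::-1])
E
```

```text
time_s: 31.45
position: [0.5057, -0.0514, 0.1151]
orientation: [[0.985, -0.17, 0.0], [-0.17, -0.985, 0.0], [0.0, -0.0, -1.0]]
contact_force: [0.7, 0.4, -0.8]
finger_gap: 0.0377
gripper_force: 30.0
time_s: 31.95
position: [0.5308, -0.164, 0.1145]
orientation: [[0.986, -0.167, -0.0], [-0.167, -0.986, 0.001], [-0.001, -0.001, -1.0]]
contact_force: [0.3, 0.5, -0.6]
finger_gap: 0.0375
gripper_force: 30.0
[ 0.53075865 -0.16398307  0.1145166 ] 0.03749435314598409 -9.601948425009626
```

View pics/w_ks.png

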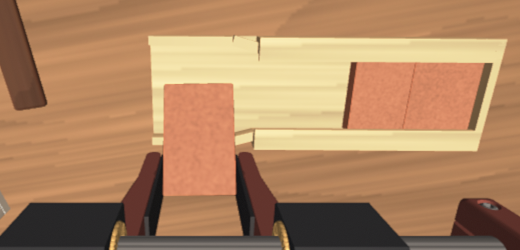

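Tile38 is held square above the bay; tiles 54 and 46 sit at the closed end. Lower and release.

```bash
python3 -m inch '[[[0,0,-0.1],0],[[0,0,-0.2],0],[[0,0,-0.3],0],[[0,0,-0.35],0],[[0,0,-0.37],0],[[0,0,-0.37],0]]'
python3 -m inch '[[[0,0,0],0],[[0,0,-0.02],0],[[0,0,-0.04],0],[[0,0,-0.06],0],[[0,0,-0.08],0],[[0,0,-0.1],0],[[0,0,-0.12],0],[[0,0,-0.13],0],[[0,0,-0.13],0]]' -1 8
python3 -m inch '[[[0,0,0],0],[[0,0,0],0],[[0,0,0],0],[[0,0,0.1],0],[[0,0,0.25],0],[[0,0,0.4],0],[[0,0,0.5],0],[[0,0,0.5],0],[[0,0,0.5],0]]' 0.1
python3 -c "
from m import *
rail_look('w_l.png')"
```

```text
time_s: 32.5
position: [0.5303, -0.1642, 0.0399]
orientation: [[0.986, -0.167, -0.001], [-0.167, -0.986, 0.001], [-0.001, -0.0, -1.0]]
contact_force: [-0.1, 0.8, -1.2]
finger_gap: 0.0379
gripper_force: 30.0
time_s: 33.25
position: [0.5304, -0.1654, 0.0137]
orientation: [[0.986, -0.169, -0.001], [-0.169, -0.986, 0.0], [-0.001, -0.0, -1.0]]
contact_force: [-0.7, -0.7, -0.9]
finger_gap: 0.0378
gripper_force: 8.0
time_s: 34.0
position: [0.5316, -0.1657, 0.1161]
orientation: [[0.986, -0.169, 0.003], [-0.169, -0.986, -0.001], [0.003, 0.001, -1.0]]
contact_force: [-0.7, -0.2, -0.1]
finger_gap: 0.0481
gripper_force: 0.0
tool [ 0.5307 -0.1654  0.1141] rail [222.1  20. ]
[221.8   2.2] [37.5 59.3] 170.2
```

```bash
python3 -m inch '[[[0.07,0.12,0],0],[[0.135,0.211,0],0],[[0.135,0.211,0],0],[[0.135,0.211,-0.1],0],[[0.135,0.211,-0.25],0],[[0.135,0.211,-0.4],0],[[0.135,0.211,-0.49],0],[[0.135,0.211,-0.515],0],[[0.135,0.211,-0.515],0],[[0.135,0.211,-0.515],0]]' -1 20
python3 -m inch '[[[-0.008,-0.049,0],0],[[-0.017,-0.099,0],0],[[-0.025,-0.148,0],0],[[-0.034,-0.197,0],0],[[-0.042,-0.247,0],0],[[-0.051,-0.296,0],0],[[-0.059,-0.345,0],0],[[-0.068,-0.394,0],0],[[-0.076,-0.444,0],0],[[-0.084,-0.493,0],0]]'
python3 -m inch '[[[-0.004,-0.02,0],0],[[-0.007,-0.04,0],0],[[-0.01,-0.06,0],0],[[-0.012,-0.07,0],0],[[-0.013,-0.078,0],0],[[-0.013,-0.078,0],0]]'
python3 -m inch '[[[-0.001,-0.005,0],0],[[-0.002,-0.01,0],0],[[-0.002,-0.015,0],0],[[-0.002,-0.015,0],0]]'
```

```text
time_s: 34.93
position: [0.5573, -0.1234, 0.0112]
orientation: [[0.986, -0.169, -0.001], [-0.169, -0.986, 0.0], [-0.001, -0.0, -1.0]]
contact_force: [0.2, -0.7, 0.6]
finger_gap: 0.0001
gripper_force: 0.0
time_s: 35.77
position: [0.5406, -0.2229, 0.0115]
orientation: [[0.986, -0.169, -0.0], [-0.169, -0.986, 0.0], [-0.0, 0.0, -1.0]]
contact_force: [1.3, 0.1, 0.4]
finger_gap: 0.0006
gripper_force: 0.3
time_s: 36.27
position: [0.5383, -0.2375, 0.0115]
orientation: [[0.986, -0.169, -0.0], [-0.169, -0.986, -0.0], [-0.0, 0.0, -1.0]]
contact_force: [0.1, 0.4, -0.7]
finger_gap: 0.0005
gripper_force: 0.0
time_s: 36.6
position: [0.538, -0.2404, 0.0115]
orientation: [[0.986, -0.169, -0.0], [-0.169, -0.986, -0.0], [-0.0, 0.0, -1.0]]
contact_force: [-0.4, -0.3, 0.6]
finger_gap: 0.0005
gripper_force: 0.0
```

```bash
python3 -m inch '[[[-0.001,-0.005,0],0],[[-0.002,-0.01,0],0],[[-0.002,-0.013,0],0],[[-0.002,-0.013,0],0]]'
python3 -m inch '[[[0,-0.003,0],0],[[-0.001,-0.007,0],0],[[-0.001,-0.007,0],0],[[-0.001,-0.007,0],0]]'
```

```text
time_s: 36.93
position: [0.5377, -0.2423, 0.0115]
orientation: [[0.986, -0.168, 0.0], [-0.168, -0.986, 0.001], [-0.0, -0.001, -1.0]]
contact_force: [0.1, 5.0, 0.7]
finger_gap: 0.0004
gripper_force: 2.1
time_s: 37.27
position: [0.5378, -0.2424, 0.0116]
orientation: [[0.986, -0.168, 0.0], [-0.168, -0.986, 0.003], [-0.0, -0.004, -1.0]]
contact_force: [0.8, 9.7, 1.1]
finger_gap: 0.0002
gripper_force: 4.2
```

```bash
python3 -m inch '[[[0.004,0.03,0],0],[[0.004,0.03,0.1],0],[[0.004,0.03,0.3],0],[[0.05,0.1,0.5],0],[[0.1,0.3,0.6],0],[[0.15,0.5,0.6],-0.017],[[0.2,0.7,0.6],-0.017],[[0.24,0.8,0.6],-0.017],[[0.24,0.8,0.6],-0.017],[[0.24,0.8,0.6],-0.017]]'
python3 -m inch '[[[0.05,0.2,0],0],[[0.1,0.4,0],0],[[0.15,0.6,0],0],[[0.2,0.7,0],0],[[0.23,0.8,0],0],[[0.23,0.8,0],0],[[0.23,0.8,0],0],[[0.23,0.8,0],0]]'
python3 - <<'E'
from m import *
s,im=snap('wrist','w_m.png');s,im=snap('wrist','w_m.png'); c=cam('wrist',s); print(s['position'],s['time_s'],np.degrees(np.arctan2(s['orientation'][1][0],s['orientation'][0][0])))
[print(t) for t in tiles('w_m.png',c) if 54<t['size'][1]<66 and 25<t['size'][0]<58]
E
```

```text
time_s: 38.1
position: [0.5856, -0.0836, 0.1315]
orientation: [[0.976, -0.219, 0.0], [-0.219, -0.976, -0.001], [0.0, 0.001, -1.0]]
contact_force: [0.1, 0.5, 0.7]
finger_gap: 0.0005
gripper_force: 0.0
time_s: 38.77
position: [0.6313, 0.0736, 0.1313]
orientation: [[0.975, -0.223, -0.0], [-0.223, -0.975, -0.001], [-0.0, 0.001, -1.0]]
contact_force: [-0.1, 0.1, -0.2]
finger_gap: 0.0007
gripper_force: 0.0
[0.63123744 0.07347757 0.13147329] 38.8167 -12.890039700083431
```

```bash
python3 - <<'E'
from m import *
s=robot.observe();c=cam('wrist',s)
[print(np.round(t['px']),t['rc'],t['size'],t['ang']) for t in tiles('w_m.png',c) if np.hypot(*(t['rc']-[606,87]))<70]
im=cv2.imread('pics/w_m.png'); cv2.imwrite('pics/w_ms.png',im[100:350,130:530])
E
```

```text
[362. 241.] [584.9  45. ] [29.  53.7] 175.9
[313. 239.] [596.5  84.7] [57.  82.7] 167.1
[323. 169.] [653.7  62.6] [17.8 30. ] -90.1
```

View pics/w_ms.png

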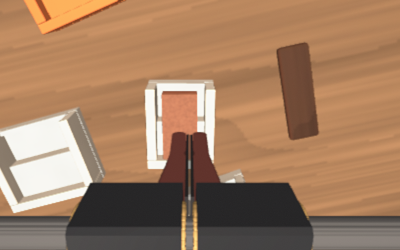

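```bash
python3 -m inch '[[[0.004,0.038,0],0],[[0.004,0.038,0],0],[[0.004,0.038,-0.2],0],[[0.004,0.038,-0.38],0],[[0.004,0.038,-0.45],0],[[0.004,0.038,-0.47],0],[[0.004,0.038,-0.49],0],[[0.004,0.038,-0.51],0],[[0.004,0.038,-0.53],0],[[0.004,0.038,-0.53],0]]' -1 20
python3 -m inch '[[[0,0,0],0],[[0,0,-0.005],0],[[0,0,-0.005],0]]'
```

```text
time_s: 39.7
position: [0.6334, 0.0833, 0.0276]
orientation: [[0.975, -0.221, 0.004], [-0.221, -0.975, 0.0], [0.003, -0.001, -1.0]]
contact_force: [-0.4, 0.2, 3.2]
finger_gap: 0.0004
gripper_force: 1.2
time_s: 39.95
position: [0.6335, 0.0833, 0.0273]
orientation: [[0.975, -0.221, 0.004], [-0.221, -0.975, 0.0], [0.004, -0.001, -1.0]]
contact_force: [-1.2, 0.3, 6.9]
finger_gap: 0.0007
gripper_force: 3.2
```

```bash
python3 -m inch '[[[0,0,0.1],0],[[0,0,0.25],0],[[-0.1,0.015,0.3],0],[[-0.203,0.033,0.3],0],[[-0.203,0.033,0.3],0],[[-0.203,0.033,0.3],0]]' 0.5 25
python3 -m inch '[[[0,0,0],0],[[0,0,-0.1],0],[[0,0,-0.18],0],[[0,0,-0.23],0],[[0,0,-0.255],0],[[0,0,-0.255],0]]'
python3 -m inch '[[[0,0,0],0],[[0,0,0],0],[[0,0,0],0],[[0,0,0],0],[[0,0,0],0],[[0,0,0],0],[[0,0,0],0]]' -1 25
python3 -m inch '[[[0,0,0.05],0],[[0,0,0.12],0],[[0,0,0.25],0],[[0,0,0.4],0],[[0,0,0.4],0],[[0,0,0.4],0]]' -1 30
```

```text
time_s: 40.45
position: [0.5913, 0.0899, 0.085]
orientation: [[0.975, -0.221, 0.001], [-0.221, -0.975, -0.0], [0.001, -0.0, -1.0]]
contact_force: [0.2, -0.2, 0.3]
finger_gap: 0.0369
gripper_force: 0.0
time_s: 40.95
position: [0.5909, 0.0895, 0.0315]
orientation: [[0.975, -0.221, -0.003], [-0.221, -0.975, -0.0], [-0.003, 0.001, -1.0]]
contact_force: [-0.1, -0.6, 0.5]
finger_gap: 0.0659
gripper_force: 0.0
time_s: 41.53
position: [0.5919, 0.0897, 0.0342]
orientation: [[0.975, -0.221, 0.001], [-0.221, -0.975, -0.0], [0.001, -0.0, -1.0]]
contact_force: [0.1, -0.5, 2.0]
finger_gap: 0.0298
gripper_force: 25.5
time_s: 42.03
position: [0.5932, 0.09, 0.1176]
orientation: [[0.975, -0.221, 0.006], [-0.221, -0.975, 0.001], [0.006, -0.002, -1.0]]
contact_force: [-0.5, 0.2, -0.8]
finger_gap: 0.0296
gripper_force: 30.0
```

```bash
python3 -m inch '[[[-0.05,-0.2,0],0],[[-0.1,-0.4,0],0.01],[[-0.156,-0.639,-0.01],0.017],[[-0.156,-0.639,-0.01],0.017],[[-0.156,-0.639,-0.01],0.017],[[-0.156,-0.639,-0.01],0.017]]'
python3 -m inch '[[[-0.05,-0.2,0],0],[[-0.1,-0.4,0],0],[[-0.156,-0.639,0],0],[[-0.156,-0.639,0],0],[[-0.156,-0.639,0],0],[[-0.156,-0.639,0],0]]'
python3 - <<'E'
from m import *
rail_look('w_n.png'); s=robot.observe(); print(s['finger_gap'],np.degrees(np.arctan2(s['orientation'][1][0],s['orientation'][0][0])))
im=cv2.imread('pics/w_n.png'); h=cv2.cvtColor(im,cv2.COLOR_BGR2HSV)
m=cv2.inRange(h,(3,110,150),(13,200,255))[150:290,270:370]; ys,xs=np.where(m); print(m.mean()/255,xs.min()+270,xs.max()+270,ys.min()+150,ys.max()+150)
E
```

```text
time_s: 42.53
position: [0.5601, -0.0378, 0.1109]
orientation: [[0.985, -0.17, -0.001], [-0.17, -0.985, 0.001], [-0.001, -0.001, -1.0]]
contact_force: [0.5, 0.1, 0.4]
finger_gap: 0.0298
gripper_force: 30.0
time_s: 43.03
position: [0.5297, -0.1643, 0.1113]
orientation: [[0.986, -0.168, -0.0], [-0.168, -0.986, 0.001], [-0.0, -0.001, -1.0]]
contact_force: [-0.7, 0.3, -0.2]
finger_gap: 0.0297
gripper_force: 30.0
tool [ 0.5298 -0.1639  0.1113] rail [223.5  21.2]
0.02965444783182677 -9.576224592664259
0.5371428571428571 270 369 160 289
```

```bash
python3 -m inch '[[[0,0,-0.1],0],[[0,0,-0.2],0],[[0,0,-0.3],0],[[0,0,-0.34],0],[[0,0,-0.36],0],[[0,0,-0.36],0]]'
python3 -m inch '[[[0,0,0],0],[[0,0,-0.02],0],[[0,0,-0.04],0],[[0,0,-0.06],0],[[0,0,-0.08],0],[[0,0,-0.1],0],[[0,0,-0.12],0],[[0,0,-0.125],0],[[0,0,-0.125],0]]' -1 8
python3 -m inch '[[[0,0,0],0],[[0,0,0],0],[[0,0,0],0],[[0,0,0.1],0],[[0,0,0.25],0],[[0,0,0.4],0],[[0,0,0.5],0],[[0,0,0.5],0],[[0,0,0.5],0]]' 0
python3 -c "
from m import *
rail_look('w_o.png')"
```

```text
time_s: 43.63
position: [0.5291, -0.1646, 0.0389]
orientation: [[0.986, -0.167, -0.001], [-0.167, -0.986, 0.001], [-0.001, -0.0, -1.0]]
contact_force: [-1.2, 0.1, -0.3]
finger_gap: 0.0297
gripper_force: 30.0
time_s: 44.38
position: [0.5289, -0.1658, 0.0139]
orientation: [[0.986, -0.169, -0.001], [-0.169, -0.986, 0.0], [-0.001, -0.0, -1.0]]
contact_force: [-0.5, 0.2, -0.8]
finger_gap: 0.0299
gripper_force: 8.0
time_s: 45.13
position: [0.53, -0.1661, 0.1161]
orientation: [[0.986, -0.169, 0.003], [-0.169, -0.986, -0.001], [0.003, 0.001, -1.0]]
contact_force: [-0.2, 0.5, -1.0]
finger_gap: 0.0438
gripper_force: 0.0
tool [ 0.5291 -0.1658  0.1142] rail [221.4  21.5]
[221.1   1.3] [29.5 59. ] 170.3
```

```bash
python3 -m inch '[[[0.07,0.12,0],0],[[0.143,0.212,0],0],[[0.143,0.212,0],0],[[0.143,0.212,-0.1],0],[[0.143,0.212,-0.25],0],[[0.143,0.212,-0.4],0],[[0.143,0.212,-0.49],0],[[0.143,0.212,-0.515],0],[[0.143,0.212,-0.515],0],[[0.143,0.212,-0.515],0]]' -1 20
python3 -m inch '[[[-0.008,-0.049,0],0],[[-0.017,-0.099,0],0],[[-0.025,-0.148,0],0],[[-0.034,-0.197,0],0],[[-0.042,-0.247,0],0],[[-0.051,-0.296,0],0],[[-0.059,-0.345,0],0],[[-0.068,-0.394,0],0],[[-0.068,-0.394,0],0]]'
python3 -m inch '[[[-0.002,-0.01,0],0],[[-0.004,-0.02,0],0],[[-0.005,-0.03,0],0],[[-0.006,-0.035,0],0],[[-0.006,-0.035,0],0]]'
```

```text
time_s: 46.07
position: [0.5572, -0.1236, 0.011]
orientation: [[0.986, -0.169, -0.001], [-0.169, -0.986, 0.0], [-0.001, -0.0, -1.0]]
contact_force: [0.5, -1.0, 0.1]
finger_gap: 0.0005
gripper_force: 0.0
time_s: 46.82
position: [0.5436, -0.2044, 0.0115]
orientation: [[0.985, -0.17, -0.0], [-0.17, -0.985, -0.001], [-0.0, 0.001, -1.0]]
contact_force: [-0.1, -0.4, 0.7]
finger_gap: 0.0004
gripper_force: 0.0
time_s: 47.23
position: [0.543, -0.2091, 0.0115]
orientation: [[0.986, -0.168, -0.0], [-0.168, -0.986, 0.0], [-0.0, 0.0, -1.0]]
contact_force: [0.2, -0.2, 0.4]
finger_gap: 0.0002
gripper_force: 0.0
```

```bash
python3 -m inch '[[[-0.001,-0.008,0],0],[[-0.003,-0.016,0],0],[[-0.003,-0.02,0],0],[[-0.003,-0.02,0],0]]'
python3 -m inch '[[[0,-0.003,0],0],[[-0.001,-0.007,0],0],[[-0.001,-0.007,0],0],[[-0.001,-0.007,0],0]]'
```

```text
time_s: 47.57
position: [0.5424, -0.2126, 0.0115]
orientation: [[0.986, -0.168, 0.0], [-0.168, -0.986, 0.001], [-0.0, -0.001, -1.0]]
contact_force: [-0.0, 3.4, 0.1]
finger_gap: 0.0003
gripper_force: 1.5
time_s: 47.9
position: [0.5425, -0.2127, 0.0116]
orientation: [[0.986, -0.168, 0.0], [-0.168, -0.986, 0.003], [-0.0, -0.003, -1.0]]
contact_force: [0.8, 8.3, 1.3]
finger_gap: -0.0
gripper_force: 3.8
```

```bash
python3 -m inch '[[[0.004,0.03,0],0],[[0.004,0.03,0.1],0],[[0.004,0.03,0.3],0],[[0,0,0.5],0],[[-0.03,-0.2,0.8],0],[[-0.08,-0.45,0.9],0],[[-0.08,-0.45,0.9],0],[[-0.08,-0.45,0.9],0],[[-0.08,-0.45,0.9],0],[[-0.08,-0.45,0.9],0]]'
python3 - <<'E'
from m import *
rail_look('w_p.png')
s=robot.observe();c=cam('wrist',s);im=cv2.imread('pics/w_p.png');h=cv2.cvtColor(im,cv2.COLOR_BGR2HSV)
m=cv2.inRange(h,(0,90,60),(14,220,255))
for y in(-20,-8,4):   # terracotta extent and dark seams along the rail
    xs=np.arange(-5,185,.5); 
    P=[proj(c,np.r_[stop+ux*x/1000+uy*y/1000,.018]).round().astype(int) for x in xs]
    k=np.array([m[p[1],p[0]]>0 for p in P]); v=np.array([h[p[1],p[0],2] for p in P]); t=xs[k]
    print(y,t.min(),t.max(),'non-tile within',[x for x,kk in zip(xs,k) if t.min()<x<t.max() and not kk],'dark',xs[(v<150)&(xs>t.min())&(xs<t.max())])
E
```

```text
time_s: 48.73
position: [0.5259, -0.3044, 0.1906]
orientation: [[0.986, -0.169, -0.001], [-0.169, -0.986, 0.001], [-0.001, -0.0, -1.0]]
contact_force: [-0.3, -0.5, -0.4]
finger_gap: 0.0003
gripper_force: 0.0
tool [ 0.5259 -0.3037  0.1899] rail [85.   1.4]
-20 0.5 167.0 non-tile within [] dark []
-8 0.5 168.0 non-tile within [] dark []
4 0.5 167.5 non-tile within [] dark []
```

```bash
python3 -c "
from workcell import robot
print(robot.close_job())"
```

```text
the job is handed in; nothing more can be done
None
```

All four tiles (54, 46, 38 and 30 mm wide) lie in the rail, widest at the closed end and pushed up snug, and the job was handed in at about 49 s; the last wrist image showed one unbroken run of tile from the end wall to 168 mm, their combined width.

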